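# Hold a planed board up to the inspection camera

### The arm

A 7-joint arm with a two-finger parallel gripper is mounted at the origin on the work surface. World frame = base frame: x ahead of the robot, y to its left, z up, the work surface at z = 0. Lengths are in m, angles in rad, forces in N, time in s.
With the tool pointing down it reaches from about 0.35 to 0.9 m from the base axis. Payload 8.1 kg.
Tool frame: the origin (TCP) lies between the finger pads, 19 mm behind the fingertips; this is the grasp point; z points along the fingers, x is the direction in which the jaws open and shut, and the axes are right-handed (so a half turn about z gives the same grasp; the last joint's range is limited). The gripper opens to 92 mm and grips with 3 to 60 N. Pads are 19 mm wide; open, the fingers measure 130 mm over their backs; the gripper's body (75 mm by 190 mm) begins 47 mm behind the grasp point.
Start: joints at [-1.231, 0.434, 0.025, 1.573, -0.012, 1.134, -0.075], TCP at [0.268, 0.565, 0.246] pointing down, gripper open.
Joint ranges: [-2.62, 2.62], [-0.44, 2.09], [-1.27, 1.32], [0.08, 2.57], [-1.32, 4.46], [0.12, 2], [-2.74, 2.74]. Speed limits (rad/s): [2.22, 2.22, 3.01, 3.01, 3.14, 3.14, 3.14].

### API

Orientations are given as a rotation vector (axis times angle).
In Python, from cell import status, viewer, arm gives the robot as it stands.
- The arm moves only by the tool jog_arm, never from a script. Its argument "commands" is text: rows parted by semicolons, each of 7 numbers parted by spaces: the closure, from -1 (fully open) to 1 (shut), then the shift along the world's x, y, z normalised to -1 to 1, where 1 is 0.3 m, then the turn, a rotation vector about the world's x, y, z normalised to -1 to 1, where 1 is 2 pi rad. In form: jaw dx dy dz wx wy wz; .... A call has exactly 5 rows; each row shifts and turns the commanded pose from where the row before left it; what a row does not reach is not made up. A row lasts 1/10 s, in which the tool goes at most 50 mm and 8.59 degrees, less where a joint would pass 70% of its speed; a pose out of reach is approached as far as the arm can. A call with a number of a shift or a turn outside -1 to 1 is refused whole. A call with a gripper value outside its range is refused whole. The fingers move at their own pace and stop on an object; "force" is the grip in N (left out, the last holds). Time passes only in rows, so rows that do not move let the fingers close, or fill a call up. It gives the time, the measured TCP pose, the force and the opening at its end, in the units of the state.
- status.observe(): the state, without advancing time (a new reading comes with each control period).
- viewer.get_image(name): name is "side" or "top" or "wrist"; returns a dict with "pixels" (384x512x3 uint8, red, green, blue), "z_map" (384x512 float32, m along the optical axis (not along the pixel's ray), 0 where there is no reading), "camera_matrix" (3x3 intrinsics, pixels), "R" (3x3) and "t" (3): a world point X has camera coordinates R X + t. Camera axes: x right, y down, z forward; pixel columns grow to the right and rows downward; lengths in m; the calibration is good to about 2 mm. A picture is of the moment at which its call begins.
- arm.sign_off(): hands the job in, once; it reports no verdict.
The state is a dict: "clock": time; "joints": joint angles; "dq": joint speeds; "joint_efforts": joint torques, N m; "position": TCP position; "ee_rot": TCP orientation; "force": force on the tool from outside, world axes, zero at the start; "ft_torque": the same for the moment, N m; "width": opening from 0.0 (shut) to 1.0 (fully open).
Only numpy, scipy, OpenCV 4.12 (cv2) and the standard library are available. Lean on these libraries where they do the work, as an engineer would, in place of code of your own. Each camera call takes 0.05 s, during which the arm holds its last target. There are 200 camera calls.

### The job

Take the teal board by its top edge out of the peg rack and hold it up to the inspection camera: the smooth, light planed face towards the lens, its middle at the camera's focus point (the spot the pointer rod marks, with the board's lower edge a finger's breadth above the orange bead), square to the lens and with the long edges level. Finish still gripping the board motionless there in the air, fingers clear of the middle of the face. Do not bump the camera or its stand, and leave the other boards standing in the rack and everything else on the bench where it is.

Things in the scene. Friction and masses are not known exactly. Their poses are not given: they have to be found in the camera images.
- teal_board: board of recycled plastic, 18 mm thick (its x), 160 mm long (its y), 90 mm high (its z), about 0.25 kg, standing on a long edge in one of the rack's three places. Origin: middle of its lower edge face. +x side: the smooth light mint-green planed face; -x side: rough, very dark teal with saw marks
- planed_face (a point): middle of the teal board's planed face: in the board's frame 9 mm along +x and 45 mm up; axes as the board's
- rack: fixed peg rack: pale plank 250 x 150 x 20 mm (x, y, z); origin: middle of its underside. The boards stand across it on the plank at x = -75, 0 and +75 mm, each loosely between two pairs of dowels (12 mm thick, 45 mm above the plank, 55 mm either side of its middle), planed faces to the rack's +x, top edges 110 mm above the bench
- camera_stand: column stand of the inspection camera, fixed: grey base plate 200 x 160 x 16 mm, column 25 mm thick, 430 mm high. Origin: on the bench below the camera's tilt pivot, 70 mm on the stand's -x side of the column; the camera looks to -x and downwards. Carries an arm clamped at some height and the tilting camera head, both held stiffly by friction
- lens (a point): middle of the lens's front glass, inside the front of the black ring light (84 mm across) of the white camera; +x points back along the lens axis (away from the subject), z is the head's up, y is level
- focus (a point): the camera's focus point, in the air on the lens axis 150 mm before the lens, 0.17 to 0.29 m above the bench. Axes as the lens's: +x to the lens (17 to 32 degrees above level), y level, z up; a board shown correctly has its axes parallel to these. A thin rod from under the ring light ends in an orange bead, 16 mm across, 70 mm below this point (along -z)
- grey_board: bystander: grey plastic board of the same size, standing in the rack; origin: middle of its lower edge face
- wood_board: bystander: wooden board of the same size, standing in the rack; origin: middle of its lower edge face
- tape_measure: bystander: yellow and black tape measure, 72 x 36 x 65 mm; origin: middle of its underside
- push_block: bystander: red push block, 150 x 75 mm, black handle, 78 mm high; origin: middle of its underside
- ear_defenders: bystander: yellow ear defenders lying down, about 190 x 170 x 70 mm; origin: between the cups, on the bench
- caliper: bystander: digital caliper, 230 mm long, lying flat, 14 mm high; origin: middle of its beam's underside
There are look-alikes about, which are no part of the job. Of the things like the teal_board, leave any that is yellow; of the rest the smaller one is meant.

How it is judged:
By the outcome, as a careful person would: the job done as asked, in the order asked, and still so for the second after the job is handed in, while the arm keeps its last pose, push and grip.
It also fails if it takes over 35 s, if anything falls off the work surface, if the arm or the gripper's body presses on something with over 40 N, if the wrist force passes 120 N, or if a joint passes its speed limit or range.

## Working session

There is one attempt and no reset: what is moved stays moved. The work goes in short steps, Python scripts to look and compute and a tool call to move; the robot and the scene stay as the last step left them, time stands still between calls to the robot, and variables do not carry over. Pictures are saved under pics/ and viewed, about 8 in all and at most 12, crops included, and the job is handed in when it is done.

Besides the shell and the picture viewer there is one more tool, called after "Emit:" by a JSON object that holds its "method" and its "body", one argument or row to a line. jog_arm: Moves the arm, as the interface text tells. Scaled input: -1 to 1 covers 0.3 m each way for a shift and 2 pi rad each way for a turn. Its arguments: {"type":"object","properties":{"commands":{"type":"string"},"force":{"type":"number"}},"required":["commands"]}

```bash
ls; mkdir -p pics; cat > h.py <<'E'
import numpy as np, cv2
from cell import status, viewer, arm
from scipy.spatial.transform import Rotation as R
def snap(n,tag):
    d=viewer.get_image(n); np.savez(f'pics/{tag}.npz',**d); cv2.imwrite(f'pics/{tag}.png',d['pixels'][:,:,::-1]); return d
def load(tag): return np.load(f'pics/{tag}.npz')
def w(d,u,v,r=1):
    z=d['z_map'][int(v)-r:int(v)+r+1,int(u)-r:int(u)+r+1]; z=np.median(z[z>0]) if (z>0).any() else np.nan
    c=np.linalg.inv(d['camera_matrix'])@np.array([u,v,1])*z
    return d['R'].T@(c-d['t'])
def proj(d,X):
    c=d['R']@np.array(X)+d['t']; p=d['camera_matrix']@c; return p[:2]/p[2]
def tri(ds,ps):
    A=[];b=[]
    for d,p in zip(ds,ps):
        r=d['R'].T@np.linalg.inv(d['camera_matrix'])@np.array([*p,1.]); r/=np.linalg.norm(r); o=-d['R'].T@d['t']
        M=np.eye(3)-np.outer(r,r); A.append(M); b.append(M@o)
    A=np.vstack(A); b=np.hstack(b); x=np.linalg.lstsq(A,b,rcond=None)[0]; return x, np.abs(A@x-b).max()
def cloud(d):
    z=d['z_map']; v,u=np.indices(z.shape); c=np.stack([u,v,np.ones_like(u)],-1)@np.linalg.inv(d['camera_matrix']).T*z[...,None]
    P=(c-d['t'])@d['R']; P[z<=0]=np.nan; return P
E
python3 - <<'E'
from h import *
a=[snap(n,n+'0')['pixels'] for n in('side','top','wrist')]
im=np.hstack(a[:2])[:,:,::-1]
cv2.imwrite('pics/two0.png',np.vstack([a[0],a[1]])[:,:,::-1][:, :])
print(status.observe())
for n in('side','top','wrist'):
    d=load(n+'0'); print(n,-d['R'].T@d['t'],d['R'][2])
E
```

```text
pics
{'clock': 0.15, 'joints': array([-1.23057814,  0.43511174,  0.02495959,  1.57388331, -0.01159732,
        1.13400737, -0.0751049 ]), 'dq': array([ 1.48741037e-03, -2.02593848e-03,  1.76197806e-05, -4.42625348e-03,
        1.00133115e-03, -6.15799560e-04,  3.69455714e-04]), 'joint_efforts': array([ 1.57684204e-03, -6.68264866e+01,  9.85614695e-01, -3.14693749e+01,
       -6.05216646e-02,  3.93208454e-02,  7.17442276e-05]), 'position': array([0.26768029, 0.56436638, 0.24489659]), 'ee_rot': array([ 2.65445229e+00,  1.67888560e+00, -1.57776499e-03]), 'force': array([ 0.34230351, -0.54963724,  0.73096494]), 'ft_torque': array([0.01343549, 0.01882195, 0.02492849]), 'width': 0.999243392713511}
side [ 0.23405174 -0.67621818  0.93974329] [ 0.2538983   0.69357926 -0.67415388]
top [0.15758242 0.07443272 1.77135857] [ 0.21285802 -0.00320727 -0.97707788]
wrist [0.20000775 0.59687275 0.38491256] [ 0.25052923 -0.12041645 -0.96059095]
```

View pics/side0.png

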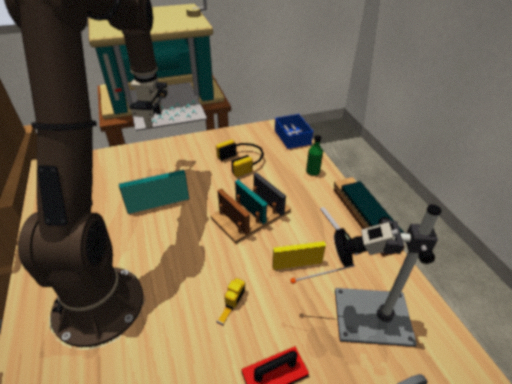

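View pics/top0.png

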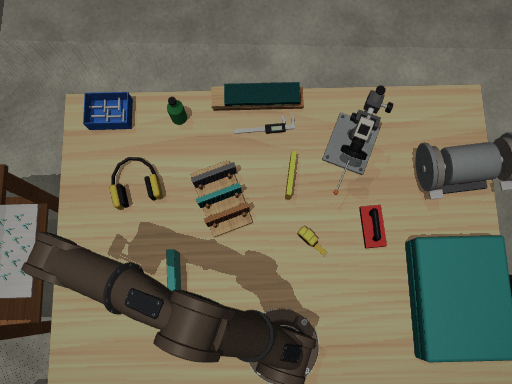

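Candidates: the teal board in the rack's middle place (side 252,198; top 219,195), a longer teal board standing free (side 155,190; top 173,272), and a yellow board (side 298,255). The one in the rack fits: it is teal, the smaller of the two, and in the rack. I'll confirm it in a crop.

```bash
python3 - <<'E'
from h import *
s=load('side0');t=load('top0')
def crop(d,x,y,ww,hh,k): return cv2.resize(d['pixels'][y:y+hh,x:x+ww,::-1],None,fx=k,fy=k,interpolation=cv2.INTER_CUBIC)
A=np.hstack([crop(s,200,160,100,75,4),crop(t,175,150,100,75,4)])
B=np.hstack([crop(s,280,200,160,120,2.5),crop(t,300,80,120,90,400/120)])
cv2.imwrite('pics/crop1.png',np.vstack([A,B]))
for n,d,ps in(('s',s,[(298,255),(293,281),(252,198)]),('t',t,[(335,192),(219,195),(361,129)])):
  for p in ps: print(n,p,w(d,*p))
E
```

```text
s (298, 255) [ 0.58747909 -0.06044954  0.0591477 ]
s (293, 281) [ 0.50440382 -0.19835717  0.152925  ]
s (252, 198) [0.51920013 0.17702161 0.10484679]
t (335, 192) [ 0.50143974 -0.19009789  0.15521462]
t (219, 195) [0.51223886 0.20215133 0.10368425]
t (361, 129) [ 0.65495093 -0.24971934  0.34406307]
```

View pics/crop1.png

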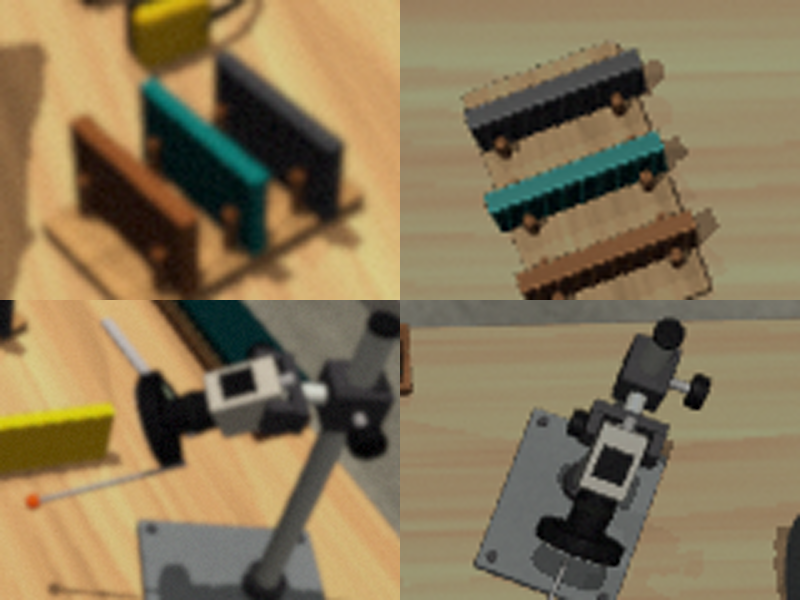

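The crop shows the rack's middle board is teal and shorter than the free-standing one. The face turned to the robot looks dark. Next I'll fit poses from the depth data.

```bash
python3 - <<'E'
from h import *
for tag in('top0','side0'):
    d=load(tag);P=cloud(d);h=cv2.cvtColor(d['pixels'],cv2.COLOR_RGB2HSV)
    near=(abs(P[...,0]-.52)<.14)&(abs(P[...,1]-.19)<.14)
    teal=near&(h[...,0]>75)&(h[...,0]<100)&(h[...,1]>90)
    T=P[teal]; print(tag,'teal n',len(T),T.min(0),T.max(0))
    top=T[T[:,2]>np.nanmax(T[:,2])-.012]; rc=cv2.minAreaRect(top[:,:2].astype(np.float32)*1000); print('top rect',rc,np.median(top[:,2]))
    hi=near&(P[...,2]>.095); print(cv2.minAreaRect(P[hi][:,:2].astype(np.float32)*1000))
    # large teal
    big=(h[...,0]>75)&(h[...,0]<100)&(h[...,1]>90)&(P[...,2]>.02)&(P[...,2]<.2)&(abs(P[...,1]-.4)<.12)&(abs(P[...,0]-.32)<.15)
    print('big',cv2.minAreaRect(P[big][:,:2].astype(np.float32)*1000) if big.any() else 0, P[big][:,2].max() if big.any() else 0)
    v,u=np.nonzero((h[...,0]<12)&(h[...,1]>150)&(P[...,2]>.1)&(abs(P[...,1]+.2)<.05)&(abs(P[...,0]-.5)<.05)); print('bead',u.mean(),v.mean(),np.median(P[v,u],0),len(u))
    m=teal; print('mean rgb by z', [ (d['pixels'][m&(P[...,2]>a)&(P[...,2]<=b)].mean(0).round()) for a,b in((.03,.09),(.1,.13))])
E
```

```text
top0 teal n 425 [0.4845075  0.12896584 0.02375002] [0.56956075 0.2812686  0.11904327]
top rect ((518.89794921875, 204.0447540283203), (18.51677131652832, 156.39100646972656), 19.438335418701172) 0.11110816423269694
((522.548583984375, 201.50146484375), (172.65548706054688, 167.9612274169922), 19.470182418823242)
big ((260.9997863769531, 362.1304016113281), (134.02647399902344, 27.312732696533203), 1.9656261205673218) 0.13769448028427395
bead 335.5 191.8 [ 0.50291627 -0.19217913  0.15280669] 10
mean rgb by z [array([ 4., 17., 16.]), array([ 47., 106., 101.])]
side0 teal n 570 [4.88778429e-01 1.21196282e-01 4.30902034e-04] [0.58895214 0.32128335 0.11314782]
top rect ((520.1605224609375, 200.79888916015625), (20.926122665405273, 162.29110717773438), 19.45374870300293) 0.10815338535128853
((521.393310546875, 199.16104125976562), (174.88107299804688, 166.34703063964844), 17.864030838012695)
big ((247.751953125, 356.2776794433594), (156.19874572753906, 30.338001251220703), 1.8160384893417358) 0.13021889985864754
bead 292.90909090909093 280.09090909090907 [ 0.50504334 -0.19665786  0.15424538] 22
mean rgb by z [array([ 6., 25., 24.]), array([17., 90., 84.])]
```

Emit:
{"method": "jog_arm", "body": {
  "commands": "-0.09 0.07 -0.16 0.08 0 0 0; -0.09 0.07 -0.16 0.08 0 0 0; -0.09 0.07 -0.16 0.08 0 0 0; -0.09 0.07 -0.16 0.08 0 0 0; -0.09 0.07 -0.16 0.08 0 0 0",
  "force": 40
}}

```text
clock: 0.65
position: [0.3593, 0.3545, 0.3503]
ee_rot: [-2.655, -1.679, 0.0]
force: [1.0, 0.4, 0.6]
width: 0.614
```

```bash
python3 - <<'E'
from h import *
snap('wrist','wr1')
s=load('side0');t=load('top0')
print('bead',tri([s,t],[(292.91,280.09),(335.5,191.8)]))
E
```

```text
bead (array([ 0.50504908, -0.19319044,  0.14876688]), np.float64(0.00151631397996288))
```

Emit:
{"method": "jog_arm", "body": {
  "commands": "-0.09 0.02 -0.165 0.005 0 0 0; -0.09 0.02 -0.165 0.005 0 0 0; -0.09 0.02 -0.165 0.005 0 0 0; -0.09 0.02 -0.165 0.005 0 0 0; -0.09 0.02 -0.165 0.005 0 0 0"
}}

```text
clock: 1.2
position: [0.3887, 0.1071, 0.3572]
ee_rot: [-2.655, -1.679, -0.001]
force: [1.4, -0.2, 0.1]
width: 0.545
```

Emit:
{"method": "jog_arm", "body": {
  "commands": "-0.09 0.02 -0.16 0 -0.0087 -0.022 0; -0.09 0.02 -0.16 0 -0.0087 -0.022 0; -0.09 0.02 -0.16 0 -0.0087 -0.022 0; -0.09 0.02 -0.16 0 -0.0087 -0.022 0; -0.09 0.02 -0.16 0 -0.0087 -0.022 0"
}}

```text
clock: 1.7
position: [0.4189, -0.1314, 0.358]
ee_rot: [2.091, 1.326, 0.577]
force: [3.5, -3.2, 0.6]
width: 0.547
```

Emit:
{"method": "jog_arm", "body": {
  "commands": "-0.09 0 -0.03 0 0 0 0; -0.09 0 0 0 0 0 0; -0.09 0 0 0 0 0 0; -0.09 0 0 0 0 0 0; -0.09 0 0 0 0 0 0"
}}

```text
clock: 2.2
position: [0.4198, -0.1388, 0.3577]
ee_rot: [2.096, 1.328, 0.571]
force: [0.1, -0.3, -0.3]
width: 0.546
```

```bash
python3 - <<'E'
from h import *
a=load('wr1')['pixels'];b=snap('wrist','wr2')['pixels']
cv2.imwrite('pics/wr12.png',cv2.resize(np.vstack([a,b]),None,fx=.78,fy=.78)[:,:,::-1])
E
```

```text
(no output)
```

View pics/wr12.png

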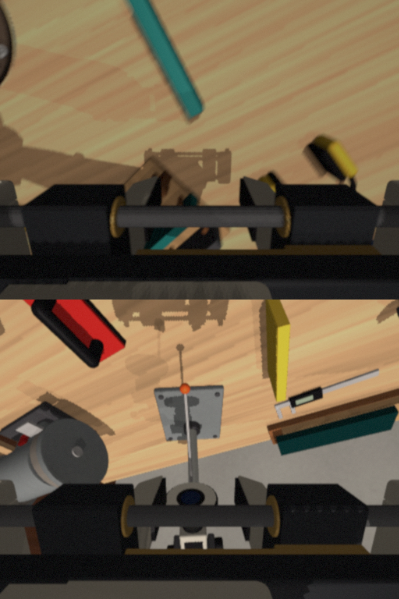

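wr2: the image is upside-down. The bead is at about (237,115) and the lens ring at about (243,249), partly behind the fingers. I'll tilt further for a clear view.

Emit:
{"method": "jog_arm", "body": {
  "commands": "-0.09 0 0 0.1 -0.0087 -0.022 0; -0.09 0 0 0.1 -0.0087 -0.022 0; -0.09 0 0 0 -0.004 -0.01 0; -0.09 0 0 0 0 0 0; -0.09 0 0 0 0 0 0"
}}

```text
clock: 2.75
position: [0.4191, -0.1434, 0.3873]
ee_rot: [1.934, 1.21, 0.699]
force: [0.6, 0.4, 0.3]
width: 0.544
```

```bash
python3 - <<'E'
from h import *
d=snap('wrist','wr3'); print(status.observe()['position'])
im=np.ascontiguousarray(d['pixels'][::-1,::-1,::-1])
B=proj(d,[.505,-.1932,.1488]); print('bead proj',B)
cv2.imwrite('pics/wr3r.png',cv2.resize(im[100:384,120:420],None,fx=2,fy=2,interpolation=cv2.INTER_CUBIC))
E
```

```text
[ 0.41968274 -0.14284438  0.38770837]
bead proj [232.78564034  47.67078626]
```

View pics/wr3r.png

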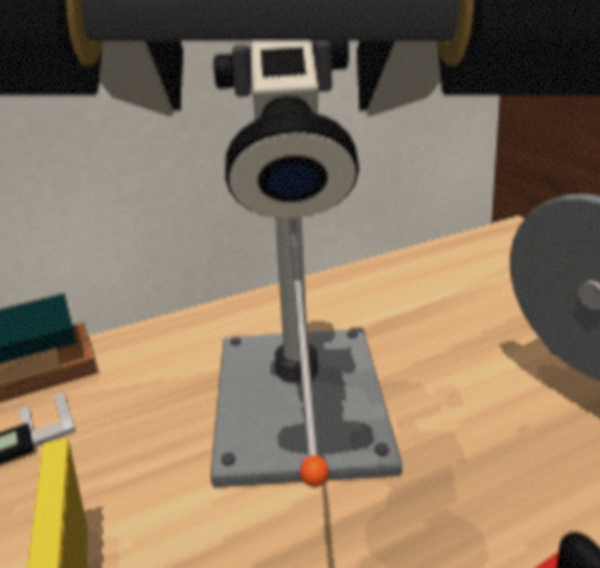

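```bash
cat > ring.py <<'E'
from h import *
d=load('wr3');P=cloud(d);px=d['pixels'].astype(int);h=cv2.cvtColor(d['pixels'],cv2.COLOR_RGB2HSV)
def toorig(x,y): return 511-(120+x/2), 383-(100+y/2)
u0,v0=toorig(292,178); v,u=np.indices(P.shape[:2])
near=(abs(u-u0)<40)&(abs(v-v0)<30)
zc=np.median(P[near&(px.sum(2)>250)],0)
ann=near&(px.min(2)>75)&(abs(P-zc).max(2)<.08)
n,lab,st,ce=cv2.connectedComponentsWithStats(ann.astype(np.uint8))
k=1+np.argmax(st[1:,4]);ann=lab==k
print('ann',ann.sum(),st[k],ce[k],u0,v0)
cs,_=cv2.findContours(ann.astype(np.uint8),cv2.RETR_EXTERNAL,cv2.CHAIN_APPROX_NONE)
el=cv2.fitEllipse(max(cs,key=len)); print('ellipse',el)
T=P[ann]; T=T[np.isfinite(T).all(1)]
for _ in range(4):
    c=T.mean(0);_,s,V=np.linalg.svd(T-c,full_matrices=False);nn=V[2];r=(T-c)@nn;T=T[abs(r)<max(2.5*r.std(),.001)]
nn=nn*np.sign(nn[0]);print('plane n',nn,'c',c,'std',r.std(),len(T),'yaw',np.degrees(np.arctan2(nn[1],nn[0])),'pitch',np.degrees(np.arcsin(nn[2])))
ray=d['R'].T@np.linalg.inv(d['camera_matrix'])@np.array([*el[0],1]);o=-d['R'].T@d['t']
L=o+ray*((c-o)@nn)/(ray@nn);print('L on plane',L)
def bead(tag):
    d=load(tag);P=cloud(d);h=cv2.cvtColor(d['pixels'],cv2.COLOR_RGB2HSV)
    q=proj(d,[.505,-.193,.149]);m=((h[...,0]<12)&(h[...,1]>170)&(h[...,2]>90)&(abs(u-q[0])<15)&(abs(v-q[1])<15)).astype(np.uint8)
    vv,uu=np.nonzero(m);return d,(uu.mean(),vv.mean()),len(uu)
bs=[bead(t) for t in('wr2','wr3','side0','top0')]; print([b[1:] for b in bs])
B,e=tri([b[0] for b in bs],[b[1] for b in bs]);print('bead',B,e); print('wrist only',tri([b[0] for b in bs[:2]],[b[1] for b in bs[:2]]))
for b in bs: print(proj(b[0],B)-b[1])
D=L-B;print('len',np.linalg.norm(D),'(.1655) yaw',np.degrees(np.arctan2(D[1],D[0])),'pitch',np.degrees(np.arcsin(D[2]/np.linalg.norm(D)))-np.degrees(np.arctan2(70,150)))
E
python3 ring.py
```

```text
Traceback (most recent call last):
  File "ring.py", line 9, in <module>
    k=1+np.argmax(st[1:,4]);ann=lab==k
        ~~~~~~~~~^^^^^^^^^^
ValueError: attempt to get argmax of an empty sequence
```

```bash
sed -i 's/^zc=.*/zc=np.mean([w(d,*toorig(244,178)),w(d,*toorig(340,178))],0);print("zc",zc)/; s/px.min(2)>75/px.min(2)>70/' ring.py; python3 ring.py
```

```text
zc [ 0.59449057 -0.2298451   0.28323061]
ann 1478 [ 213  165   65   53 1478] [245.21244926 195.68403248] 245.0 194.0
ellipse ((245.14602661132812, 194.3477783203125), (46.04080581665039, 60.9351921081543), 83.80559539794922)
plane n [ 0.80380012 -0.34116302  0.48735322] c [ 0.5929047  -0.22878872  0.28628354] std 0.0004847616603330777 1403 yaw -22.998194412776108 pitch 29.166764188588346
L on plane [ 0.59412937 -0.22930493  0.2839023 ]
[((np.float64(236.61344537815125), np.float64(113.3781512605042)), 119), ((np.float64(234.26282051282053), np.float64(47.67948717948718)), 156), ((np.float64(292.7), np.float64(280.15)), 20), ((np.float64(335.44444444444446), np.float64(192.0)), 9)]
bead [ 0.50506347 -0.19236392  0.14852334] 0.0021549587529947622
wrist only (array([ 0.49483282, -0.18651378,  0.16108194]), np.float64(7.486365714723386e-06))
[-0.52101482 -0.13663763]
[-0.77654511 -0.44955675]
[-0.51573459 -0.10353383]
[-0.13505169 -0.64816277]
len 0.166207211539973 (.1655) yaw -22.526740815984866 pitch 29.52295330778515
```

The lens and bead fits agree: |LB| is 166 mm against an expected 165.5, yaw is −22.7° and pitch is 29.4°. That puts the focus at about (0.4735, −0.179, 0.210). Next I'll work out the move to a point above the teal board.

```bash
cat >> h.py <<'E'
def delta(p,Rm):
    s=status.observe(); dp=(np.array(p)-s['position'])/.3; rv=(Rm*R.from_rotvec(s['ee_rot']).inv()).as_rotvec()
    print('shift',dp.round(3),'rows',np.linalg.norm(dp)*6,'turn',(rv/2/np.pi).round(4),'deg',np.degrees(np.linalg.norm(rv)).round(2))
def Rg(yaw): c,s=np.cos(np.radians(yaw)),np.sin(np.radians(yaw)); return R.from_matrix(np.array([[c,s,0],[s,-c,0],[0,0,-1.]]))
E
python3 -c "
from h import *
delta([.5195,.2025,.25],Rg(19.5))"
```

```text
shift [ 0.333  1.151 -0.459] rows 7.699086265420789 turn [ 0.1074  0.1123 -0.1143] deg 69.43
```

Emit:
{"method": "jog_arm", "body": {
  "commands": "-0.09 0.033 0.115 0 0.0107 0.0112 -0.0114; -0.09 0.033 0.115 0 0.0107 0.0112 -0.0114; -0.09 0.033 0.115 0 0.0107 0.0112 -0.0114; -0.09 0.033 0.115 0 0.0107 0.0112 -0.0114; -0.09 0.033 0.115 0 0.0107 0.0112 -0.0114"
}}

```text
clock: 3.3
position: [0.4689, 0.0344, 0.3881]
ee_rot: [2.557, 0.949, 0.399]
force: [1.1, -1.2, 0.5]
width: 0.543
```

Emit:
{"method": "jog_arm", "body": {
  "commands": "-0.09 0.033 0.115 -0.06 0.0107 0.0112 -0.0114; -0.09 0.033 0.115 -0.06 0.0107 0.0112 -0.0114; -0.09 0.033 0.115 -0.06 0.0107 0.0112 -0.0114; -0.09 0.033 0.115 -0.06 0.0107 0.0112 -0.0114; -0.09 0.033 0.115 -0.06 0.0107 0.0112 -0.0114"
}}

```text
clock: 3.8
position: [0.5182, 0.2071, 0.2973]
ee_rot: [-3.094, -0.54, 0.004]
force: [0.0, 0.1, -0.3]
width: 0.543
```

Emit:
{"method": "jog_arm", "body": {
  "commands": "-0.09 0 0 0 0 0 0; -0.09 0 0 0 0 0 0; -0.09 0 0 0 0 0 0; -0.09 0 0 0 0 0 0; -0.09 0 0 0 0 0 0"
}}

```text
clock: 4.3
position: [0.5181, 0.2022, 0.2987]
ee_rot: [3.091, 0.536, 0.005]
force: [-0.2, -0.2, -0.2]
width: 0.546
```

```bash
python3 - <<'E'
from h import *
delta([.5195,.2025,.101],Rg(19.5)); print(status.observe()['joints'])
d=snap('wrist','wr4'); 
P=cloud(d);h=cv2.cvtColor(d['pixels'],cv2.COLOR_RGB2HSV)
m=(abs(P[...,0]-.52)<.12)&(abs(P[...,1]-.2)<.12)&(h[...,0]>70)&(h[...,0]<100)&(h[...,1]>60)&(P[...,2]>.1)&(P[...,2]<.12)
T=P[m];print(m.sum(),T.min(0),T.max(0),np.median(T[:,2]));print(cv2.minAreaRect(T[:,:2].astype(np.float32)*1000))
cv2.imwrite('pics/wr4r.png',d['pixels'][::-1,::-1,::-1])
E
```

```text
shift [ 0.005  0.001 -0.659] rows 3.953332755493127 turn [ 0.0006  0.0006 -0.0005] deg 0.35
[-0.19911628  0.30967642 -0.35819793  1.64301346  0.11999811  1.20819194
 -0.24099778]
2236 [0.48688488 0.13115278 0.10029144] [0.60330641 0.28243678 0.11341344] 0.11095485413034806
((546.7854614257812, 216.0847930908203), (75.87265014648438, 156.27978515625), 20.42084503173828)
```

View pics/wr4r.png

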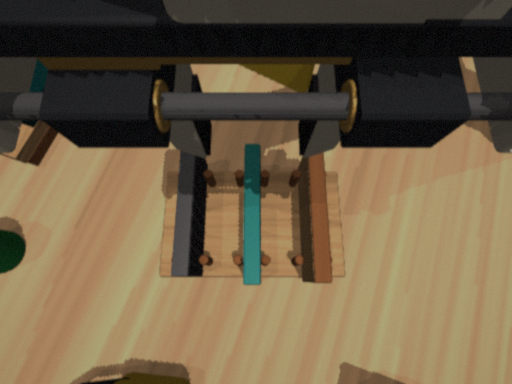

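wr4 (turned upright): the teal top edge (columns 244–260) lies midway between the fingers and runs parallel to them. I'll refine the fit on teal pixels only.

```bash
python3 - <<'E'
from h import *
d=load('wr4');P=cloud(d);h=cv2.cvtColor(d['pixels'],cv2.COLOR_RGB2HSV)
for smin in(120,160):
    m=(abs(P[...,0]-.52)<.12)&(abs(P[...,1]-.2)<.12)&(h[...,0]>75)&(h[...,0]<100)&(h[...,1]>smin)&(h[...,2]>60)&(P[...,2]>.104)&(P[...,2]<.12)
    T=P[m];print(len(T),np.median(T[:,2]),cv2.minAreaRect(T[:,:2].astype(np.float32)*1000))
    v,u=np.nonzero(m);print(u.min(),u.max(),v.min(),v.max())
ax=np.array([np.cos(np.radians(19.5)),np.sin(np.radians(19.5))]);ay=np.array([-ax[1],ax[0]])
print('x,y range',[(np.percentile((T[:,:2]-[.5195,.2025])@a,[1,50,99])*1000).round(1) for a in(ax,ay)])
E
```

```text
1671 0.11096678412567196 ((520.6664428710938, 206.34796142578125), (17.010906219482422, 156.26495361328125), 20.316707611083984)
251 267 100 238
404 0.11093920068649242 ((526.6127319335938, 188.56939697265625), (15.810504913330078, 115.90016174316406), 20.186216354370117)
252 266 138 237
x,y range [array([-5.9,  3.2, 10. ]), array([-70.5, -15.6,  28.1])]
```

Emit:
{"method": "jog_arm", "body": {
  "commands": "-0.09 0.006 0.004 -0.15 0.0006 0.0006 0; -0.09 0 0 -0.15 0 0 0; -0.09 0 0 -0.15 0 0 0; -0.09 0 0 -0.12 0 0 0; -0.09 0 0 -0.06 0 0 0"
}}

```text
clock: 4.85
position: [0.5187, 0.2023, 0.1059]
ee_rot: [3.095, 0.535, -0.007]
force: [-0.7, 1.0, 0.3]
width: 0.544
```

Emit:
{"method": "jog_arm", "body": {
  "commands": "-0.09 0 0 -0.03 0 0 0; -0.09 0 0 0 0 0 0; 0.3 0 0 0 0 0 0; 0.5 0 0 0 0 0 0; 0.55 0 0 0 0 0 0",
  "force": 40
}}

```text
clock: 5.35
position: [0.5209, 0.2038, 0.1008]
ee_rot: [-3.095, -0.535, -0.001]
force: [0.1, 0.0, 0.7]
width: 0.339
```

Emit:
{"method": "jog_arm", "body": {
  "commands": "1 0 0 0 0 0 0; 1 0 0 0 0 0 0; 1 0 0 0 0 0 0; 1 0 0 0 0 0 0; 1 0 0 0 0 0 0",
  "force": 40
}}

```text
clock: 5.85
position: [0.5205, 0.2036, 0.1001]
ee_rot: [-3.095, -0.535, 0.001]
force: [-0.3, -0.9, 5.4]
width: 0.191
```

Gripped: the opening is 17.6 mm. Lifting straight up.

Emit:
{"method": "jog_arm", "body": {
  "commands": "1 0 0 0.04 0 0 0; 1 0 0 0.08 0 0 0; 1 0 0 0.12 0 0 0; 1 0 0 0.14 0 0 0; 1 0 0 0.14 0 0 0"
}}

```text
clock: 6.35
position: [0.5192, 0.2031, 0.2572]
ee_rot: [-3.095, -0.536, 0.005]
force: [2.0, 0.1, -2.9]
width: 0.193
```

Emit:
{"method": "jog_arm", "body": {
  "commands": "1 0 0 0.14 0 0 0; 1 0 0 0.06 0 0 0; 1 0 0 0 0 0 0; 1 0 0 0 0 0 0; 1 0 0 0 0 0 0"
}}

```text
clock: 6.85
position: [0.5192, 0.2029, 0.3137]
ee_rot: [3.095, 0.535, -0.007]
force: [0.1, -0.3, -3.3]
width: 0.197
```

```bash
cat > goal.py <<'E'
from h import *
F=np.array([.4735,-.179,.210]);th,ps=np.radians([29.4,-22.7])
X=np.array([np.cos(th)*np.cos(ps),np.cos(th)*np.sin(ps),np.sin(th)]);Y=np.array([-np.sin(ps),np.cos(ps),0]);Z=np.cross(X,Y)
RF=np.column_stack([X,Y,Z])
Rt=R.from_matrix(np.column_stack([X,-Y,-Z]))
TC=F-.009*X+.036*Z
E
python3 - <<'E'
from goal import *
print(TC); delta(TC,Rt); delta(TC+[0,0,.12]-.05*np.array([.92,-.39,0]),Rt)
for n in('side','top','wrist'):
    d=snap(n,n+'5')
a=[load(n+'5')['pixels'] for n in('side','wrist')]; cv2.imwrite('pics/s5.png',a[0][:,:,::-1])
d=load('side5');P=cloud(d);h=cv2.cvtColor(d['pixels'],cv2.COLOR_RGB2HSV)
m=(abs(P[...,0]-.52)<.15)&(abs(P[...,1]-.2)<.15)&(P[...,2]>.16)&(P[...,2]<.34)&(h[...,0]>75)&(h[...,0]<100)&(h[...,1]>90)
T=P[m];print(len(T),T.min(0),T.max(0))
E
```

```text
[ 0.44996286 -0.1691542   0.23694556]
shift [-0.231 -1.24  -0.256] rows 7.722638394110852 turn [-0.0023 -0.0843 -0.1149] deg 51.3
shift [-0.384 -1.175  0.144] rows 7.4684258242845125 turn [-0.0023 -0.0843 -0.1149] deg 51.3
622 [0.48311961 0.12182388 0.23715528] [0.54717613 0.2755014  0.32781576]
```

View pics/s5.png

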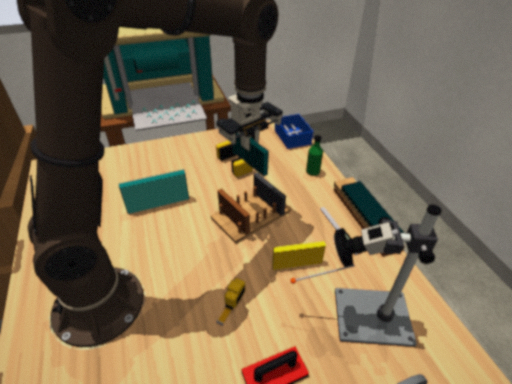

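The side view shows the teal board lifted level at (252,155), with the grey and wood boards still standing in the rack. I'll go to a point above and behind the focus.

Emit:
{"method": "jog_arm", "body": {
  "commands": "1 -0.0256 -0.06 0.0096 -0.00015 -0.0056 -0.0077; 1 -0.0256 -0.08 0.0096 -0.00015 -0.0056 -0.0077; 1 -0.0256 -0.08 0.0096 -0.00015 -0.0056 -0.0077; 1 -0.0256 -0.08 0.0096 -0.00015 -0.0056 -0.0077; 1 -0.0256 -0.08 0.0096 -0.00015 -0.0056 -0.0077"
}}

```text
clock: 7.5
position: [0.481, 0.0884, 0.3293]
ee_rot: [3.092, 0.152, 0.265]
force: [-0.0, -0.9, -2.5]
width: 0.191
```

Emit:
{"method": "jog_arm", "body": {
  "commands": "1 -0.0256 -0.08 0.0096 -0.00015 -0.0056 -0.0077; 1 -0.0256 -0.08 0.0096 -0.00015 -0.0056 -0.0077; 1 -0.0256 -0.08 0.0096 -0.00015 -0.0056 -0.0077; 1 -0.0256 -0.08 0.0096 -0.00015 -0.0056 -0.0077; 1 -0.0256 -0.08 0.0096 -0.00015 -0.0056 -0.0077"
}}

```text
clock: 8.0
position: [0.4424, -0.0315, 0.3437]
ee_rot: [3.021, -0.224, 0.521]
force: [0.3, -0.6, -3.0]
width: 0.196
```

Emit:
{"method": "jog_arm", "body": {
  "commands": "1 -0.0256 -0.08 0.0096 -0.00015 -0.0056 -0.0077; 1 -0.0256 -0.08 0.0096 -0.00015 -0.0056 -0.0077; 1 -0.0256 -0.08 0.0096 -0.00015 -0.0056 -0.0077; 1 -0.0256 -0.08 0.0096 -0.00015 -0.0056 -0.0077; 1 -0.0256 -0.075 0.0096 -0.00015 -0.0056 -0.0077"
}}

```text
clock: 8.5
position: [0.4039, -0.1499, 0.358]
ee_rot: [2.886, -0.589, 0.76]
force: [0.2, 0.2, -2.8]
width: 0.195
```

Emit:
{"method": "jog_arm", "body": {
  "commands": "1 0 0 0 0 0 0; 1 0 0 0 0 0 0; 1 0 0 0 0 0 0; 1 0 0 0 0 0 0; 1 0 0 0 0 0 0"
}}

```text
clock: 9.0
position: [0.4053, -0.1485, 0.3586]
ee_rot: [2.887, -0.583, 0.76]
force: [-0.6, -0.4, -2.9]
width: 0.192
```

```bash
python3 - <<'E'
from goal import *
delta(TC,Rt); snap('side','side6'); d=snap('wrist','wr6'); snap('top','top6')
E
```

```text
shift [ 0.149 -0.069 -0.406] rows 2.624921869696351 turn [-0.0001  0.0003  0.0003] deg 0.16
```

Emit:
{"method": "jog_arm", "body": {
  "commands": "1 0.024 -0.011 -0.066 0 0 0; 1 0.024 -0.011 -0.066 0 0 0; 1 0.024 -0.011 -0.066 0 0 0; 1 0.024 -0.011 -0.066 0 0 0; 1 0.024 -0.011 -0.066 0 0 0"
}}

```text
clock: 9.65
position: [0.4414, -0.1655, 0.2591]
ee_rot: [2.887, -0.585, 0.761]
force: [0.5, -0.4, -2.8]
width: 0.2
```

Emit:
{"method": "jog_arm", "body": {
  "commands": "1 0.015 -0.007 -0.038 0 0 0; 1 0.014 -0.007 -0.038 0 0 0; 1 0 0 0 0 0.0003 0.0003; 1 0 0 0 0 0 0; 1 0 0 0 0 0 0"
}}

```text
clock: 10.15
position: [0.45, -0.1697, 0.2377]
ee_rot: [2.888, -0.582, 0.76]
force: [0.5, 0.6, -3.4]
width: 0.195
```

```bash
python3 - <<'E'
from goal import *
delta(TC,Rt)
for n in('side','top','wrist'): snap(n,n+'7')
a=load('side7')['pixels'][150:330,200:440];b=load('top7')['pixels'][80:260,230:470]; c=load('wrist7')['pixels'][::-1,::-1]
A=np.hstack([cv2.resize(a,(400,300),interpolation=2),cv2.resize(b,(400,300),interpolation=2)]);C=cv2.resize(c,(400,300))
cv2.imwrite('pics/c7.png',np.vstack([A,np.hstack([C,C*0])])[:,:,::-1])
E
```

```text
shift [-0.     0.002 -0.003] rows 0.019049463860603716 turn [-0.0001  0.0002  0.0002] deg 0.12
```

View pics/c7.png

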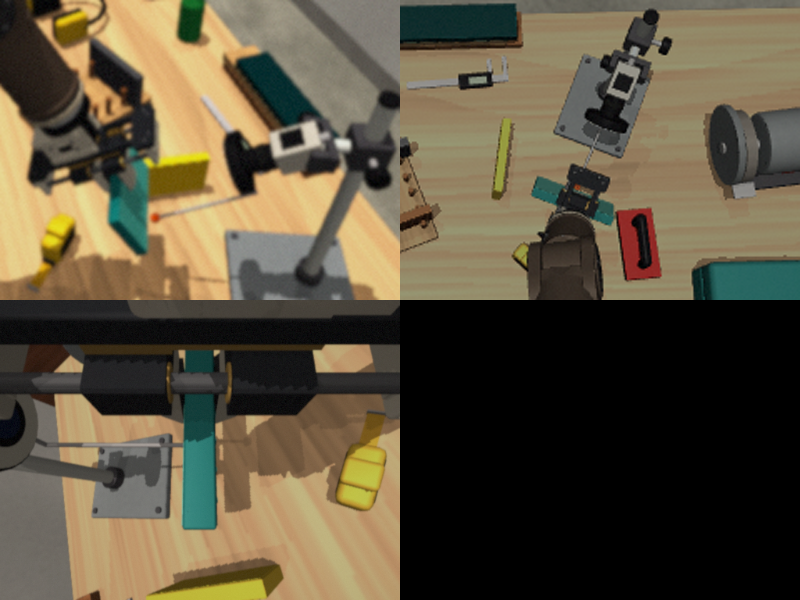

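The board sits at the focus: side crop (130,200), with the bead at (155,217) just in front and below. I'll check its pose numerically in the focus frame.

```bash
cat > chk.py <<'E'
from goal import *
import sys
for tag in sys.argv[1:]:
    d=load(tag);P=cloud(d);h=cv2.cvtColor(d['pixels'],cv2.COLOR_RGB2HSV)
    Q=((P-F)@RF)*1000
    m=(abs(Q[...,0]+9)<25)&(abs(Q[...,1])<100)&(abs(Q[...,2])<60)&(h[...,0]>70)&(h[...,0]<100)&(h[...,1]>80)
    T=Q[m];print(tag,len(T),'1/50/99%',[np.percentile(T[:,k],[1,50,99]).round(1) for k in range(3)])
    # top edge face and planed face
    e=T[(T[:,2]>38)]
    if len(e)>100:
        r=cv2.minAreaRect(e[:,:2].astype(np.float32));A=np.c_[e[:,:2],np.ones(len(e))];print(' top rect',r,'plane z=ax+by+c',np.linalg.lstsq(A,e[:,2],rcond=None)[0])
    f=T[(abs(T[:,0])<6)&(T[:,2]<38)&(T[:,2]>-40)]
    if len(f)>50:
        A=np.c_[f[:,1:],np.ones(len(f))];s=np.linalg.lstsq(A,f[:,0],rcond=None)[0];rr=abs(f[:,0]-A@s);f=f[rr<2];A=A[rr<2];s=np.linalg.lstsq(A,f[:,0],rcond=None)[0];print(' face x=ay+bz+c',s,len(f),'z at y',s)
E
python3 chk.py side7 top7 wrist7
python3 - <<'E'
from goal import *
# predicted corners of board in side/wrist images
for tag in('side7','wrist7'):
    d=load(tag);print(tag)
    im=d['pixels'].copy()
    for x in(0,-18):
        q=np.array([proj(d,F+RF@(np.array([x,y,z])/1000)) for y,z in((-80,-45),(80,-45),(80,45),(-80,45))]);
        k=3;im=im if im.shape[0]>400 else cv2.resize(im,None,fx=3,fy=3,interpolation=2)
        cv2.polylines(im,[(q*3+1).round().astype(int)],True,(255,0,0) if x==0 else (255,255,0),1)
    if tag=='side7': o=im[480:480+480,750:750+360]
    else: o2=cv2.resize(im[::-1,::-1],None,fx=.45,fy=.45,interpolation=3)
o=cv2.resize(o,(390,518)); cv2.imwrite('pics/ov.png',o[:,:,::-1]); cv2.imwrite('pics/ov2.png',o2[:,:,::-1]);print(o2.shape)
E
```

```text
side7 871 1/50/99% [array([-14.2,   1.1,   2.8]), array([-81.2, -40.6,  67.2]), array([-36.7,   6.6,  47.3])]
 top rect ((-6.429263114929199, -41.5956916809082), (19.89744758605957, 81.04220581054688), 3.6396231651306152) plane z=ax+by+c [-1.71129009e-01  3.36805209e-03  4.41409825e+01]
 face x=ay+bz+c [ 0.00321233 -0.0042865   1.47524612] 574 z at y [ 0.00321233 -0.0042865   1.47524612]
top7 331 1/50/99% [array([-18.4,  -0.6,   2.3]), array([-76.5,  38. ,  79.3]), array([-35.8,  39.2,  52.9])]
 top rect ((-8.664179801940918, 0.949127197265625), (159.13595581054688, 20.8833065032959), 89.63373565673828) plane z=ax+by+c [ 2.29788457e-02 -4.55615627e-03  4.62728276e+01]
 face x=ay+bz+c [ 0.00205744 -0.00896823  0.44013834] 152 z at y [ 0.00205744 -0.00896823  0.44013834]
wrist7 8078 1/50/99% [array([-17. ,  -8.1,   0.9]), array([-26.6,  40.9,  80.3]), array([45.3, 47.4, 48.9])]
 top rect ((-7.824115753173828, 26.213088989257812), (109.68152618408203, 20.599287033081055), 89.77245330810547) plane z=ax+by+c [ 4.69396873e-03 -1.48352402e-04  4.74021810e+01]
side7
wrist7
(518, 691, 3)
```

View pics/ov.png

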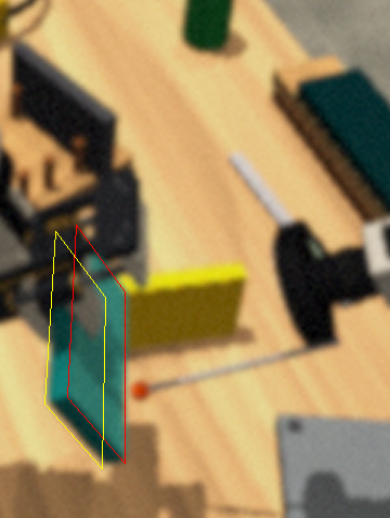

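View pics/ov2.png

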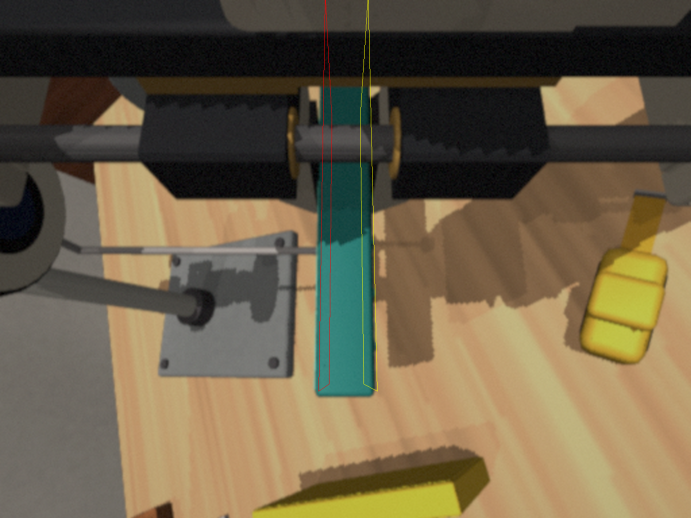

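Emit:
{"method": "jog_arm", "body": {
  "commands": "1 -0.001 -0.002 -0.006 0 0.0001 0.0001; 1 0 0 0 0 0 0; 1 0 0 0 0 0 0; 1 0 0 0 0 0 0; 1 0 0 0 0 0 0"
}}

```text
clock: 10.8
position: [0.4494, -0.1703, 0.2352]
ee_rot: [2.888, -0.581, 0.757]
force: [-0.4, 0.2, -3.3]
width: 0.197
```

```bash
python3 - <<'E'
from goal import *
for n in('side','top','wrist'): snap(n,n+'8')
d=load('side8');print('face rgb',[d['pixels'][tuple(np.round(proj(d,F+RF@np.array(q))).astype(int)[::-1])] for q in([0,-.05,-.02],[0,-.06,0],[0,-.03,-.03])])
T=R.from_matrix(load('side8')['R']);s=status.observe();print(s['clock'],s['force'],s['width'],abs(s['dq']).max())
# bystanders: changed depth vs start in top view
a,b=load('top0'),load('top8');Pa,Pb=cloud(a),cloud(b)
for nm,q in dict(grey=(214,175),wood=(228,215),push=(373,226),cal=(275,128),yel=(291,175),bead=(335,192),stand=(361,129),ear=(152,187)).items():
    u,v=q;print(nm,abs(a['pixels'][v-5:v+6,u-5:u+6].astype(int)-b['pixels'][v-5:v+6,u-5:u+6]).mean().round(1),end=' ')
E
python3 chk.py side8 top8 wrist8
```

```text
face rgb [array([ 49, 118, 106], dtype=uint8), array([ 49, 117, 106], dtype=uint8), array([ 44, 108,  97], dtype=uint8)]
10.95 [-0.07509212 -0.22475909 -2.874195  ] 0.19547967117847756 0.001527086528686689
grey 2.9 wood 2.9 push 2.8 cal 3.1 yel 3.6 bead 71.6 stand 3.1 ear 3.7 side8 875 1/50/99% [array([-15. ,  -0.4,   1.2]), array([-82.1, -41.6,  67.1]), array([-39.9,   3.4,  45.8])]
 top rect ((-7.600774765014648, -42.06464385986328), (17.791648864746094, 81.86275482177734), 2.6320574283599854) plane z=ax+by+c [-1.36403275e-01  1.57150361e-02  4.30346871e+01]
 face x=ay+bz+c [ 0.0011664  -0.00259191 -0.05066652] 586 z at y [ 0.0011664  -0.00259191 -0.05066652]
top8 326 1/50/99% [array([-20.3,  -2.4,   0.7]), array([-77.4,  37.4,  78.7]), array([-35.8,  35.9,  50.9])]
 top rect ((-10.208600044250488, 0.12319183349609375), (20.91338348388672, 158.26669311523438), 0.020183073356747627) plane z=ax+by+c [7.39140606e-02 3.42441899e-03 4.48704906e+01]
 face x=ay+bz+c [ 7.87516764e-04 -1.83501408e-03 -1.28970111e+00] 161 z at y [ 7.87516764e-04 -1.83501408e-03 -1.28970111e+00]
wrist8 8071 1/50/99% [array([-18.6,  -9.6,  -0.6]), array([-27.6,  40.1,  79.6]), array([43.2, 45.2, 46.7])]
 top rect ((-9.482522964477539, 25.393497467041016), (20.2622127532959, 109.7665023803711), 0.2110978066921234) plane z=ax+by+c [-3.26327602e-04 -1.39330909e-04  4.52137827e+01]
```

```bash
python3 - <<'E'
from h import *
for t in('side0','side8'):
    d=load(t);h=cv2.cvtColor(d['pixels'],cv2.COLOR_RGB2HSV)[270:292,282:304]
    v,u=np.nonzero((h[...,0]<12)&(h[...,1]>170)&(h[...,2]>90));print(t,u.mean()+282,v.mean()+270,len(u))
print(arm.sign_off())
E
```

```text
side0 292.7 280.15 20
side8 292.75 280.25 20
the job is handed in; nothing more can be done
None
```

The teal board is out of the rack and handed in. The arm holds it still by its top edge at the focus point, with the planed face towards the lens. That took about 11 s of the 35 s allowed.

**Position:** the last check, from three camera views, put the planed face within about 1 mm of the focus point. The views differ by 1–2 mm: along the lens axis, for example, the side view reads 0 mm and the top view −1.3 mm. The face fits in the side and top views put it square to the lens to within about 0.2°. In the wrist view the top edge is level to about the same.

**Grip:** the opening is steady at about 18 mm, and the only load on the wrist is the board's own weight. From the grasp geometry, the fingertips end about 17 mm above the middle of the face. I did not measure that in an image.

**Rest of the bench:** the bead is at the same pixel in the side view as at the start. In the top view the grey and wood boards, push block, caliper, yellow board, ear defenders and camera stand look unchanged. The bead spot there did differ, because the gripper now covers it. I did not check the tape measure numerically; it was still standing in the last pictures.

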